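# Scoop stray sample tubes from under the bench shelf

### The arm

A 6-joint arm with a two-finger parallel gripper is mounted at the origin on the work surface. World frame = base frame: x ahead of the robot, y to its left, z up, the work surface at z = 0. Lengths are in mm, angles in rad, forces in N, time in s.
With the tool pointing down it reaches from about 250 to 775 mm from the base axis. Payload 8.9 kg.
Tool frame: the origin (TCP) lies on the centre line of the jaws, within the pads' length; the fingertips stand 14 mm ahead of it and the grasp point (between the pads) lies 5 mm behind it (env.tcp_to_tips is the distance from the TCP to the fingertips, in mm); z points along the fingers, y is the line along which they close (so a half turn about z gives the same grasp; the last joint's range is limited). The gripper opens to 85 mm and grips with 20 to 120 N. Pads are 22 mm wide; open, the fingers measure 114 mm over their backs; the gripper's body (76 mm by 85 mm) begins 54 mm behind the grasp point. The pads swing forward as they close: fully open they stand 13 mm farther back than shut.
Start: joints at [1.204, 0.291, -0.153, 1.127, 0, 1.431], TCP at [118.557, 511.437, 245.305] pointing down, gripper open.
Joint ranges: [-2.52, 2.52], [-0.91, 1.74], [-1.3, 1.37], [-1.96, 2.02], [-1.52, 1.47], [-3.14, 3.14]. Speed limits (rad/s): [2.22, 2.22, 2.79, 3.14, 3.14, 3.14].

### API

Orientations are given as a unit quaternion [x, y, z, w].
In Python, from workcell import env gives the robot as it stands.
- The arm moves only by the tool arm_command, never from a script. Its argument "plan" is a list of rows, each a list of 7 numbers: the shift along the tool's x, y, z in mm, then the turn, a rotation vector about the tool's x, y, z in degrees, then the closure, from 0 (fully open) to 1 (shut). In form: [[tx, ty, tz, wx, wy, wz, grip], ...]. A call has 1 to 8 rows; each row shifts and turns the commanded pose from where the row before left it, along the tool's axes as they then stand; what a row does not reach is not made up. A row lasts 1/12 s, in which the tool goes at most 41.7 mm and 7.16 degrees, less where a joint would pass 70% of its speed; a pose out of reach is approached as far as the arm can. A call is refused whole if a number of a shift passes 41.7 or a number of a turn 7.16, either way. A call with a gripper value outside its range is refused whole. The fingers move at their own pace and stop on an object; the grip force is fixed at half the most. Time passes only in rows, so rows that do not move let the fingers close. It gives the time, the measured TCP pose, the force, the opening and the grip force at its end, in the units of the state.
- env.read_state(): the state, without advancing time (a new reading comes with each control period).
- env.camera(name): name is "scene" or "top" or "wrist"; returns a dict with "pixels" (420x560x3 uint8, red, green, blue), "fx", "fy", "cx", "cy" (pixels), "position" and "attitude" of the camera in the world; the wrist camera has in their place "T_tool_cam" (4x4, takes a point from camera to tool coordinates, whose origin is the TCP and whose axes are the flange's). Camera axes: x right, y down, z forward; pixel columns grow to the right and rows downward; lengths in mm; the calibration is good to about 2 mm. A picture is of the moment at which its call begins: read the wrist's pose just before it. There is no depth.
- env.job_done(): hands the job in; it is judged then, once.
Trained networks look in a picture, given as the dict that the camera call returned (one of the last four; its "shot" number tells which), for a name from the list of things; names that differ only in an ending like _2 or _b are one class to them, and where a whole thing is asked for, a point or a joint stands for the part that bears it (a point fixed in the world has none). Each returns a list of dicts, best first, with "score" (0 to 1); they miss things now and then, are a little off and sometimes report something else, mostly with a low value. They report only what shows in the picture. A call takes as long as a camera call.
- env.recognise(query, picture): "uv" ([column, row] in pixels, amid what is visible of it).
The state is a dict: "clock": time; "joint_pos": joint angles; "joint_vel": joint speeds; "effort": joint torques, N m; "tool_pos": TCP position; "tool_rot": TCP orientation; "force": force on the tool from outside, world axes, zero at the start; "ft_torque": the same for the moment, N m; "gripper_width": opening from 0.0 (shut) to 1.0 (fully open); "grasp_force": force on a finger pad.
Only numpy, scipy, OpenCV 4.12 (cv2) and the standard library are available. Lean on these libraries where they do the work, as an engineer would, in place of code of your own. Each camera call takes 0.05 s, during which the arm holds its last target. There are 200 camera calls.

### The job

Two brown sample tubes have rolled under the low clear shelf. Without touching them with the fingers, slide the flat steel scoop under the shelf's front lip to gather both, carry them out on it and tip them gently, from low down, into the steel tray. Then lay the scoop flat on its blue pad again, lying the way it lay at first, and let go of it; leave the bottles, the jar and the beaker where they stand.

Things in the scene. Friction and masses are not known exactly. Their poses are not given: they have to be found in the camera images.
- scoop_grip (a point): Flat steel scoop, 201 x 144 mm, 0.30 kg, with an upright black handle block to be pinched across y from above. This point: centre of the block (60 mm in x, 16 mm in y, 50 mm in z), half-way up, 25 mm above the scoop's flat underside. x points from the handle to the open front of the pan, z up when the scoop lies flat. It starts lying flat on the pad
- scoop_pan (a point): point on the scoop's underside, mid-width, 100 mm ahead of scoop_grip in x and 25 mm below it; same axes. Pan floor 3 mm thick, inside from 51 mm behind this point (rear wall) to the front edge 70 mm ahead of it, 136 mm wide inside. Rear and side walls 22 mm tall; the side walls end 37 mm ahead of this point
- scoop_crest (a point): point on the underside's level 150 mm ahead of scoop_grip in x, below the crest of the front ramp; same axes. The ramp rises over 20 mm from the front edge (20 mm ahead of this point, on the underside's level) to the crest, 4.5 mm above the underside. Round things pushed against a stop roll up and in; they stay behind the crest until the front is tipped down by 30 to 40 degrees
- pad: blue pad fixed on the bench at the right, 230 mm (x) by 165 mm (y), 3 mm thick; origin at the centre of its underside, on the bench. At first the scoop lies centred on it, scoop x along pad x within some degrees, the handle centre about 70 mm from the pad's centre toward pad -x
- shelf: low fixed shelf: a clear 6 mm deck, top 68 mm above the bench, between two white cheeks 10 mm thick. Origin on the bench below it; x points inward from the open front to the back, y along its width, z up. The deck runs from x = -60 to 75 mm, the opening is 240 mm wide (y = -120 to 120 mm). Underneath is the bare bench
- shelf_lip (a point): middle of the lower edge of the shelf's front lip, an aluminium strip hanging from the deck; 52 mm above the bench, at shelf x = -60 mm (front face; the strip is 6 mm thick); shelf axes
- shelf_bar (a point): middle of the front face of the shelf's back bar, at shelf x = 45 mm, 19 mm above the bench; shelf axes. The bar spans the full width, is 8 mm thick and covers heights 10 to 28 mm: the tubes are stopped by it, while the scoop's thin front edge can pass below it by up to 30 mm
- tube_a: brown capped sample tube, a plain cylinder 28 mm in diameter and 90 mm long, 45 g, lying and free to roll; origin at its centre, its axis is its y axis. It is the rear one under the shelf, roughly parallel to the back bar
- tube_b: second tube, the same as tube_a; it lies in front of tube_a, nearer the lip, still under the deck
- tray: open steel tray fixed on the bench, 200 mm (x) by 150 mm (y), walls 38 mm tall and 3 mm thick, floor 3 mm thick; origin at the centre of its underside
- bottle_shelf: small brown jar with a black cap, 48 mm in diameter and 85 mm tall, standing on the clear deck near the left end of the shelf (shelf +y); origin at the centre of its underside; a bystander
- bottle_tall: brown bottle with a black cap, 68 mm in diameter and 130 mm tall, at the far side between the tray and the pad; origin at the centre of its underside; a bystander
- beaker: empty glass beaker, 70 mm in diameter and 90 mm tall, beyond the tray; origin at the centre of its underside; a bystander
- jar_white: white jar with a red cap, 60 mm in diameter and 90 mm tall, left of the shelf; origin at the centre of its underside; a bystander

How it is judged (in metres and radians):
On the way, in this order (a step that is already met when the one before it is completed fails the run):
1. both tubes lie on the scoop while it is still under the shelf's lip (x of tube_a in the frame of scoop_grip between 0.045 and 0.165 m and y of tube_a in the frame of scoop_grip between -0.068 and 0.068 m and z of tube_a in the frame of scoop_grip between -0.015 and 0.03 m and x of tube_b in the frame of scoop_grip between 0.045 and 0.165 m and y of tube_b in the frame of scoop_grip between -0.068 and 0.068 m and z of tube_b in the frame of scoop_grip between -0.015 and 0.03 m and x of tube_a in the frame of shelf between -0.06 and 0.06 m and x of tube_b in the frame of shelf between -0.06 and 0.06 m), for 0.1 s.
2. both tubes have been carried out on the scoop, clear of the shelf and lifted from the bench (x of tube_a in the frame of scoop_grip between 0.045 and 0.165 m and y of tube_a in the frame of scoop_grip between -0.068 and 0.068 m and z of tube_a in the frame of scoop_grip between -0.015 and 0.03 m and x of tube_b in the frame of scoop_grip between 0.045 and 0.165 m and y of tube_b in the frame of scoop_grip between -0.068 and 0.068 m and z of tube_b in the frame of scoop_grip between -0.015 and 0.03 m and height (world z) of each of tube_a, tube_b above 0.06 m and horizontal distance between each of tube_a, tube_b and shelf above 0.08 m), for 0.2 s.
3. both tubes are in the tray (x of tube_a in the frame of tray between -0.1 and 0.1 m and y of tube_a in the frame of tray between -0.075 and 0.075 m and z of tube_a in the frame of tray between 0 and 0.045 m and x of tube_b in the frame of tray between -0.1 and 0.1 m and y of tube_b in the frame of tray between -0.075 and 0.075 m and z of tube_b in the frame of tray between 0 and 0.045 m), for 0.2 s.
At the end, for the whole second after the job is handed in: Both tubes rest in the tray (centres inside its walls, under 45 mm high, slower than 0.05 m/s); the scoop lies flat on the pad (level within 0.08 rad), along pad x within 0.3 rad, its handle centre within 40 mm along and 35 mm across of the point 70 mm from the pad's centre toward pad -x (all of step 3 and linear speed of each of tube_a, tube_b below 0.05 m/s and angle between scoop_grip's own z axis and vertical below 0.08 rad and height (world z) of scoop_grip below 0.035 m and x of scoop_grip in the frame of pad between -0.11 and -0.03 m and y of scoop_grip in the frame of pad between -0.035 and 0.035 m and angle between the x axis of scoop_grip and the x axis of pad, either way round below 0.3 rad); the robot touches nothing.
It fails at once if the fingers touch a tube (contact force between the fingers and tube_a above 0.5 N or contact force between the fingers and tube_b above 0.5 N).
It fails at once if a tube is thrown or dropped from high up (faster than 2 m/s) (linear speed of any of tube_a, tube_b above 2 m/s).
It fails at once if the small jar, the tall bottle, the beaker or the white jar is shifted more than 30 mm or tipped (distance of any of bottle_shelf, bottle_tall, beaker, jar_white from where it was at the start of the episode above 0.03 m or angle between any of bottle_shelf, bottle_tall, beaker, jar_white's own z axis and vertical above 0.3 rad).
It also fails if it takes over 70 s, if anything falls off the work surface, if the arm or the gripper's body presses on something with over 40 N, if the wrist force passes 120 N, or if a joint passes its speed limit or range.

## Working session

There is one attempt and no reset: what is moved stays moved. The work goes in short steps, Python scripts to look and compute and a tool call to move; the robot and the scene stay as the last step left them, time stands still between calls to the robot, and variables do not carry over. Pictures are saved under pics/ and viewed, at most 10 in all, crops included, and the job is handed in when it is done.

Besides the shell and the picture viewer there is one more tool, called after ">>>" as name([rows], argument=value, ...), one row to a line, values as JSON. arm_command: Moves the arm, as the interface text tells. Its arguments: {"type":"object","properties":{"plan":{"type":"array","items":{"type":"array","items":{"type":"number"}}}},"required":["plan"]}

```bash
ls; mkdir -p pics; cat > h.py <<'E'
import numpy as np, cv2
from scipy.spatial.transform import Rotation as R
from workcell import env
def camT(c, s=None):
    if "T_tool_cam" in c:
        T=np.eye(4); T[:3,:3]=R.from_quat(s["tool_rot"]).as_matrix(); T[:3,3]=s["tool_pos"]
        return T@np.array(c["T_tool_cam"])
    a=np.array(c["attitude"]); T=np.eye(4)
    T[:3,:3]=a if a.shape==(3,3) else R.from_quat(a).as_matrix(); T[:3,3]=c["position"]; return T
def at_z(c,uv,z,s=None):
    T=camT(c,s); d=T[:3,:3]@np.array([(uv[0]-c["cx"])/c["fx"],(uv[1]-c["cy"])/c["fy"],1])
    return T[:3,3]+d*(z-T[2,3])/d[2]
def proj(c,p,s=None):
    T=camT(c,s); q=T[:3,:3].T@(np.array(p)-T[:3,3]); return [c["fx"]*q[0]/q[2]+c["cx"],c["fy"]*q[1]/q[2]+c["cy"]]
def save(c,n): cv2.imwrite("pics/"+n,cv2.cvtColor(c["pixels"],cv2.COLOR_RGB2BGR))
E
python3 - <<'E'
from h import *
np.set_printoptions(precision=1,suppress=True)
print(env.read_state())
Z=dict(scoop_grip=28,scoop_pan=3,pad=3,shelf=68,shelf_lip=52,shelf_bar=19,tube_a=14,tray=3,bottle_shelf=110,bottle_tall=65,beaker=45,jar_white=45)
for n in ("top","scene"):
    c=env.camera(n); save(c,n+"0.png"); print(n,c["position"],c["attitude"],c["fx"])
    for k,z in Z.items():
        for r in env.recognise(k,c)[:3]: print(k,np.array(r["uv"]),round(r["score"],2),at_z(c,r["uv"],z))
E
```

```text
pics
{'clock': 0.0, 'joint_pos': array([ 1.2,  0.3, -0.2,  1.1, -0. ,  1.4]), 'joint_vel': array([ 0., -0.,  0., -0.,  0., -0.]), 'effort': array([  0. , -53.7,  33.1,   0. ,  -0. ,   0. ]), 'tool_pos': array([118.4, 511. , 244.7]), 'tool_rot': array([ 0.1,  1. , -0. , -0. ]), 'force': array([ 0.8, -0.7, -0. ]), 'ft_torque': array([0., 0., 0.]), 'grasp_force': 0.0, 'gripper_width': 0.9985693868772442}
top [ 425.4   27.9 1411.5] [-0.7  0.7 -0.   0. ] 519.915907478656
scoop_grip [439.5 214.1] 0.73 [ 554.8 -414.6   28. ]
scoop_grip [170.6 246.5] 0.68 [469.5 302.7  28. ]
scoop_pan [440.  210.7] 0.64 [ 566.5 -424.3    3. ]
pad [437.6 246.2] 0.67 [ 469.9 -414.9    3. ]
pad [440.7 212.1] 0.19 [ 562.6 -426.1    3. ]
shelf [195.7 204.6] 0.57 [576.9 231.3  68. ]
shelf_lip [191.5 204.4] 0.64 [579.3 244.8  52. ]
shelf_bar [189.6 203.7] 0.62 [584.9 255.2  19. ]
tray [363.2 228.1] 0.76 [ 519.3 -214.3    3. ]
bottle_shelf [168.7 244.4] 0.7 [472.1 291.3 110. ]
bottle_tall [393.5 153.9] 0.94 [ 710.5 -286.6   65. ]
bottle_tall [359.2 228.9] 0.55 [ 513.1 -193.2   65. ]
beaker [353.7 135. ] 0.71 [ 766.2
[... 209 characters left out ...]
.35 [ 755.2 -161.9   28. ]
scoop_pan [161.1 303.4] 0.8 [ 561.2 -422.9    3. ]
scoop_pan [329.8 143.8] 0.43 [307.3 502.5   3. ]
pad [145.9 290. ] 0.67 [ 490.7 -437.7    3. ]
pad [336.9 196.4] 0.46 [559.3 300.8   3. ]
shelf [333.4 197.8] 0.94 [600.2 234.7  68. ]
shelf [158.5 303.7] 0.48 [ 600.9 -435.6   68. ]
shelf_lip [332.6 199.1] 0.55 [592.4 240.4  52. ]
shelf_bar [334.2 196.1] 0.6 [562.7 281.3  19. ]
tube_a [320.4 203. ] 0.5 [554.  220.7  14. ]
tray [213.3 256.2] 0.6 [ 509.  -209.9    3. ]
bottle_shelf [324.  163.7] 0.86 [478.3 298.1 110. ]
bottle_tall [226.7 313. ] 0.69 [ 741.2 -303.    65. ]
beaker [270.2 297.9] 0.73 [ 768.3 -174.2   45. ]
jar_white [327.4 144.9] 0.75 [344.8 448.2  45. ]
```

```bash
python3 - <<'E'
import cv2
a=cv2.imread("pics/top0.png")
cv2.imwrite("pics/top0b.png",cv2.resize(a[110:320,85:505-20],None,fx=2,fy=2,interpolation=cv2.INTER_CUBIC))
b=cv2.imread("pics/scene0.png")
cv2.imwrite("pics/scene0b.png",cv2.resize(b[100:340,80:400],None,fx=2.4,fy=2.4,interpolation=cv2.INTER_CUBIC))
E
```

```text
(no output)
```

View pics/top0b.png

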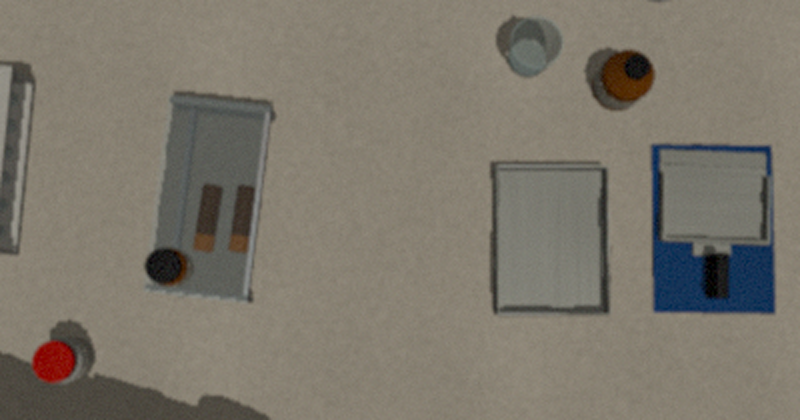

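View pics/scene0b.png

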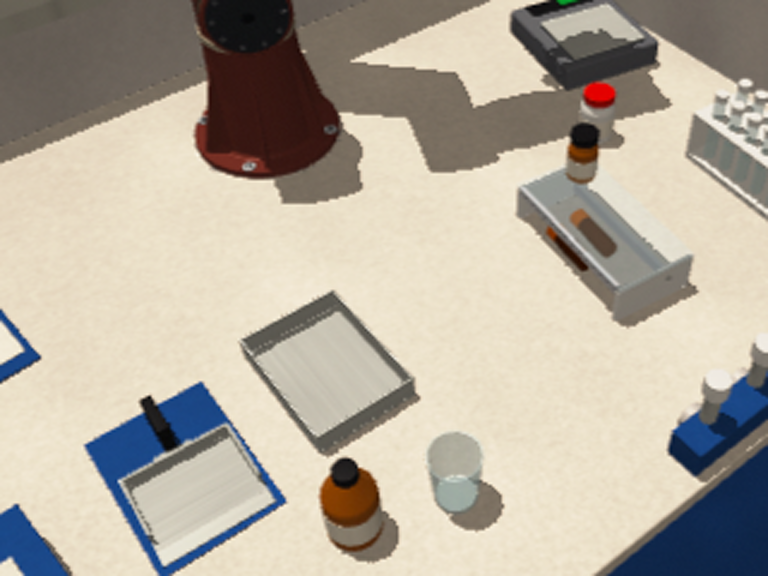

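Top crop (u=85+px/2, v=110+py/2): the shelf's front lip, on the right at crop (270,108)–(250,300), faces world −y. Tubes show through the deck at about (210,217) and (242,217). The tray is at (492–607,163–313), the pad at (653–773,146–312), and the black handle at (716,275). The scene view agrees with this layout.

```bash
python3 - <<'E'
from h import *
np.set_printoptions(precision=1,suppress=True)
c=env.camera("top")
def P(n,z,*pts):
    print(n,[at_z(c,(85+p[0]/2,110+p[1]/2),z)[:2].round(0).tolist() for p in pts])
P("pad TL TR BR BL",3,(653,146),(771,147),(775,312),(655,312))
P("tray",38,(492,163),(604,165),(607,313),(492,313))
P("shelf BL? TL TR BR BLfr",68,(172,95),(270,104),(250,300),(150,290))
P("lip",52,(269,120),(250,298))
P("tubes A top/bot, B",14,(211,184),(203,250),(244,185),(238,250))
P("tube left/right edges",14,(199,217),(219,217),(231,217),(254,217))
P("handle",53,(716,252),(716,298),(704,275),(728,275))
P("pan corners",25,(661,178),(767,178),(770,243),(659,240))
P("pan front",3,(660,150),(769,151))
E
```

```text
pad TL TR BR BL [[643.0, -349.0], [641.0, -510.0], [416.0, -508.0], [417.0, -346.0]]
tray [[615.0, -124.0], [612.0, -273.0], [416.0, -273.0], [416.0, -122.0]]
shelf BL? TL TR BR BLfr [[701.0, 297.0], [689.0, 169.0], [433.0, 193.0], [446.0, 322.0]]
lip [[671.0, 172.0], [436.0, 195.0]]
tubes A top/bot, B [[590.0, 254.0], [501.0, 263.0], [589.0, 209.0], [501.0, 216.0]]
tube left/right edges [[545.0, 269.0], [545.0, 242.0], [545.0, 226.0], [545.0, 195.0]]
handle [[495.0, -414.0], [435.0, -412.0], [465.0, -398.0], [465.0, -429.0]]
pan corners [[596.0, -352.0], [596.0, -495.0], [508.0, -496.0], [513.0, -348.0]]
pan front [[637.0, -358.0], [636.0, -507.0]]
```

>>> arm_command([
  [0, -41, 0, 0, 0, 0, 0],
  [0, -41, 0, 0, 0, 0, 0],
  [0, -41, 0, 0, 0, 0, 0],
  [0, -41, 0, 0, 0, 0, 0],
  [0, -41, 0, 0, 0, 0, 0],
  [0, -41, 0, 0, 0, 0, 0],
  [0, -41, 0, 0, 0, 0, 0],
  [0, -41, 0, 0, 0, 0, 0],
])

```text
clock: 2.02
tool_pos: [43.6, 190.2, 244.9]
tool_rot: [0.113, 0.994, 0.0, 0.0]
force: [2.4, -1.3, 1.6]
gripper_width: 0.999
grasp_force: 0.0
```

>>> arm_command([
  [-36.5, 8.5, 0, 0, 0, 0, 0],
  [-36.5, 8.5, 0, 0, 0, 0, 0],
  [-36.5, 8.5, 0, 0, 0, 0, 0],
  [-36.5, 8.5, 0, 0, 0, 0, 0],
  [-36.5, 8.5, 0, 0, 0, 0, 0],
  [-36.5, 8.5, 0, 0, 0, 0, 0],
  [-36.5, 8.5, 0, 0, 0, 0, 0],
  [-36.5, 8.5, 0, 0, 0, -6.7, 0],
])

```text
clock: 2.68
tool_pos: [340.4, 192.1, 245.3]
tool_rot: [0.057, 0.998, 0.0, 0.0]
force: [0.2, 0.4, 1.3]
gripper_width: 1.002
grasp_force: 0.0
```

>>> arm_command([
  [-11.7, -36.5, 2.5, 0, 0, 0, 0],
  [-11.7, -36.5, 2.5, 0, 0, 0, 0],
  [-11.7, -36.5, 2.5, 0, 0, 0, 0],
  [-11.7, -36.5, 2.5, 0, 0, 0, 0],
  [-11.7, -36.5, 2.5, 0, 0, 0, 0],
  [-11.7, -36.5, 2.5, 0, 0, 0, 0],
  [-11.7, -36.5, 2.5, 0, 0, 0, 0],
  [-11.7, -36.5, 2.5, 0, 0, 0, 0],
])

```text
clock: 3.35
tool_pos: [399.1, -110.0, 225.4]
tool_rot: [0.056, 0.998, -0.0, 0.0]
force: [0.6, 1.1, 0.1]
gripper_width: 1.0
grasp_force: 0.0
```

>>> arm_command([
  [-11.7, -36.5, 2.5, 0, 0, 0, 0],
  [-11.7, -36.5, 2.5, 0, 0, 0, 0],
  [-11.7, -36.5, 2.5, 0, 0, 0, 0],
  [-11.7, -36.5, 2.5, 0, 0, 0, 0],
  [-11.7, -36.5, 2.5, 0, 0, 0, 0],
  [-11.7, -36.5, 2.5, 0, 0, 0, 0],
  [-11.7, -36.5, 2.5, 0, 0, 0, 0],
  [0, 0, 0, 0, 0, 0, 0],
])

```text
clock: 4.02
tool_pos: [452.7, -377.1, 206.5]
tool_rot: [0.057, 0.998, -0.001, 0.0]
force: [-1.9, 2.1, 0.2]
gripper_width: 0.998
grasp_force: 0.0
```

```bash
python3 - <<'E'
from h import *
np.set_printoptions(precision=1,suppress=True)
s=env.read_state(); print(s["tool_pos"],s["joint_pos"],s["tool_rot"])
c=env.camera("wrist"); save(c,"w1.png"); print(np.array(c["T_tool_cam"]))
for r in env.recognise("scoop_grip",c)[:2]: print(r, at_z(c,r["uv"],28,s))
E
```

```text
[ 452.7 -377.1  206.5] [-0.8  0.4 -0.   1.1 -0.  -0.7] [ 0.1  1.  -0.   0. ]
[[  -0.    -0.9   -0.3   82.9]
 [   1.    -0.     0.     0.9]
 [  -0.    -0.3    0.9 -129.5]
 [   0.     0.     0.     1. ]]
{'uv': [244.1, 278.2], 'score': 0.79} [ 544.  -422.5   28. ]
```

View pics/w1.png

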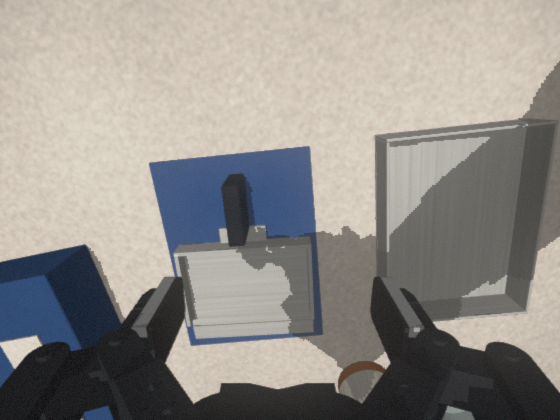

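Wrist view: the handle's top face spans about (234,178) to (238,243). The pan's rear wall runs (175,248)–(313,238), its front edge (190,342)–(322,333), and the tray is on the right.

```bash
python3 - <<'E'
from h import *
np.set_printoptions(precision=1,suppress=True)
s=env.read_state(); c=env.camera("wrist")
def P(n,z,*pts): print(n,[at_z(c,p,z,s)[:2].round(1).tolist() for p in pts])
P("rear wall L,R",25,(175,248),(313,238))
P("front edge",3,(190,343),(322,333))
P("pad",3,(151,162),(309,147),(322,333))
P("tray top",38,(376,135),(553,121),(527,313))
for t in (90,45):
    m=(c["pixels"].max(2)<t).astype(np.uint8); m[:,:180]=0; m[:,300:]=0; m[:165]=0; m[246:]=0
    n,l,st,_=cv2.connectedComponentsWithStats(m); k=1+st[1:,4].argmax()
    q=cv2.minAreaRect(np.argwhere(l==k)[:,::-1].astype(np.float32)); print(t,st[k],q)
g=np.array([465,-413]); 
for yaw in (-2,-4,-6,-8):
    a=np.radians(yaw); x=np.array([np.cos(a),np.sin(a)]); y=np.array([-x[1],x[0]])
    print(yaw,[np.round(proj(c,[*(g+x*i+y*j),k],s)) for i,j,k in ((-30,8,53),(-30,-8,53),(30,8,53),(30,-8,53),(170,72,3),(170,-72,3),(49,72,25),(49,-72,25))])
E
```

```text
rear wall L,R [[501.4, -483.5], [506.4, -339.9]]
front edge [[639.7, -501.0], [643.4, -337.2]]
pad [[413.4, -496.0], [416.6, -334.6], [643.4, -337.2]]
tray top [[407.8, -277.3], [413.3, -122.4], [613.9, -119.2]]
90 [ 215  175   35   71 1803] ((232.38027954101562, 210.1291961669922), (70.79949188232422, 30.146142959594727), 83.41805267333984)
45 [236 213   4   6   9] ((238.423095703125, 215.61537170410156), (3.605551242828369, 3.882901668548584), 33.690067291259766)
-2 [array([238., 185.]), array([220., 186.]), array([245., 246.]), array([229., 247.]), array([314., 330.]), array([197., 337.]), array([311., 247.]), array([174., 257.])]
-4 [array([239., 185.]), array([221., 186.]), array([244., 247.]), array([227., 247.]), array([309., 332.]), array([192., 336.]), array([309., 249.]), array([172., 255.])]
-6 [array([240., 185.]), array([222., 185.]), array([243., 247.]), array([226., 247.]), array([304., 333.]), array([187., 334.]), array([308., 252.]), array([170., 253.])]
-8 [array([242., 185.]), array([224., 185.]), array([242., 247.]), array([225., 247.]), array([299., 335.]), array([182., 333.]), array([306., 254.]), array([168., 251.])]
```

>>> arm_command([
  [-5, -17.5, 20, 0, 0, 0, 0],
  [-5, -17.5, 20, 0, 0, 0, 0],
  [0, 0, 20, 0, 0, -4, 0],
  [0, 0, 20, 0, 0, 0, 0],
  [0, 0, 0, 0, 0, 0, 0],
])

```text
clock: 4.58
tool_pos: [456.7, -403.8, 124.6]
tool_rot: [0.02, 1.0, 0.002, -0.002]
force: [0.1, 0.5, -0.6]
gripper_width: 1.001
grasp_force: 0.0
```

```bash
python3 - <<'E'
from h import *
np.set_printoptions(precision=3,suppress=True)
s=env.read_state(); print(s["tool_pos"],s["joint_pos"],s["tool_rot"])
c=env.camera("wrist")
g=np.array([459,-413]); im=c["pixels"].copy()
a=np.radians(-2.5); x=np.array([np.cos(a),np.sin(a)]); y=np.array([-x[1],x[0]])
pts=[proj(c,[*(g+x*i+y*j),k],s) for i,j,k in ((-30,8,53),(-30,-8,53),(30,-8,53),(30,8,53))]
print(np.round(pts)); save(c,"w2r.png")
cv2.polylines(im,[np.int32(np.round(pts))],True,(0,255,0),1); c["pixels"]=im; save(c,"w2.png")
E
```

```text
[ 456.712 -403.817  124.581] [-0.844  0.54  -0.096  0.94   0.    -0.804] [ 0.02   1.     0.002 -0.002]
[[274. 194.]
 [249. 194.]
 [251. 277.]
 [274. 277.]]
```

View pics/w2.png

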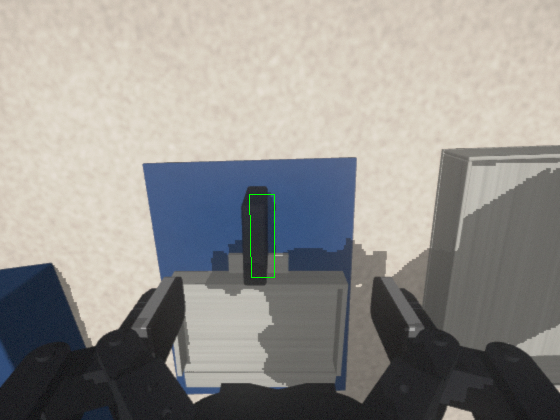

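The handle's black top face spans cols 243–267, rows 205–284, against the predicted green box at 249–274, 194–277. That puts the grip near (463.5,−417), with yaw already aligned.

>>> arm_command([
  [-4, -6, 20, 0, 0, 0, 0],
  [-3, -6, 20, 0, 0, 0, 0],
  [0, 0, 20, 0, 0, 0, 0],
  [0, 0, 15, 0, 0, 0, 0],
  [0, 0, 0, 0, 0, 0, 0],
  [0, 0, 0, 0, 0, 0, 0],
])

```text
clock: 5.13
tool_pos: [465.1, -418.6, 54.1]
tool_rot: [0.02, 1.0, -0.0, 0.0]
force: [0.0, 0.1, 0.2]
gripper_width: 0.998
grasp_force: 0.0
```

>>> arm_command([
  [0, 0, 14, 0, 0, 0, 0],
  [0, 0, 14, 0, 0, 0, 0],
  [0, 0, 0, 0, 0, 0, 0],
  [0, 0, 0, 0, 0, 0, 0.5],
  [0, 0, 0, 0, 0, 0, 1],
  [0, 0, 0, 0, 0, 0, 1],
  [0, 0, 0, 0, 0, 0, 1],
  [0, 0, 0, 0, 0, 0, 1],
])

```text
clock: 5.8
tool_pos: [465.0, -419.4, 25.6]
tool_rot: [0.021, 1.0, -0.0, 0.0]
force: [0.4, 0.1, 0.6]
gripper_width: 0.297
grasp_force: 0.0
```

```bash
python3 - <<'E'
from h import *
np.set_printoptions(precision=3,suppress=True)
s=env.read_state(); print(s)
c=env.camera("top"); save(c,"t2.png"); im=cv2.imread("pics/t2.png")
cv2.imwrite("pics/t2b.png",cv2.resize(im[150:290,370:510],None,fx=4,fy=4,interpolation=cv2.INTER_CUBIC))
E
```

```text
{'clock': 5.8, 'joint_pos': array([-0.85 ,  0.669, -0.157,  0.744, -0.   , -0.809]), 'joint_vel': array([ 0.001,  0.005, -0.005, -0.002, -0.001, -0.001]), 'effort': array([  0.028, -71.724,  27.207,   0.003,   0.001,   0.001]), 'tool_pos': array([ 465.026, -419.377,   25.589]), 'tool_rot': array([ 0.021,  1.   , -0.   ,  0.   ]), 'force': array([0.429, 0.09 , 0.62 ]), 'ft_torque': array([ 0.064,  0.004, -0.023]), 'grasp_force': 0.0, 'gripper_width': 0.2966610855717516}
```

View pics/t2b.png

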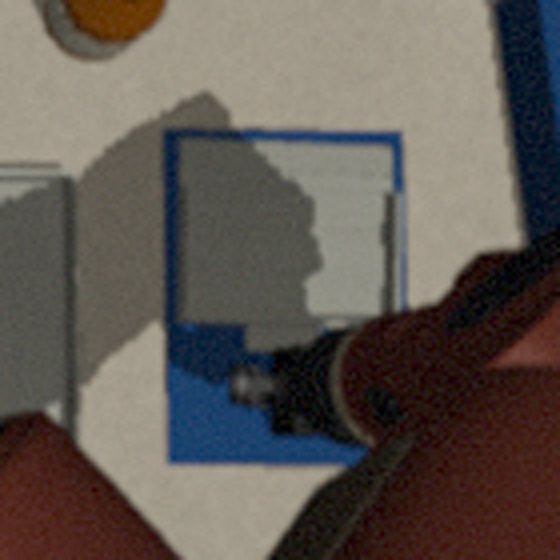

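The top view shows the gripper over the handle (crop (285,385)) with the scoop still on the pad. The fingers are still closing.

>>> arm_command([
  [0, 0, 0, 0, 0, 0, 1],
  [0, 0, 0, 0, 0, 0, 1],
  [0, 0, 0, 0, 0, 0, 1],
  [0, 0, 0, 0, 0, 0, 1],
  [0, 0, 0, 0, 0, 0, 1],
  [0, 0, 0, 0, 0, 0, 1],
])

```text
clock: 6.35
tool_pos: [465.0, -419.4, 25.4]
tool_rot: [0.021, 1.0, -0.0, 0.0]
force: [-0.8, 0.0, 6.1]
gripper_width: 0.176
grasp_force: 59.5
```

>>> arm_command([
  [0, 0, -10, 0, 0, 0, 1],
  [0, 0, -20, 0, 0, 0, 1],
  [0, 0, -30, 0, 0, 0, 1],
  [0, 0, -30, 0, 0, 0, 1],
  [0, 0, -20, 0, 0, -3, 1],
  [0, 0, 0, 0, 0, -6, 1],
  [0, 0, 0, 0, 0, -6, 1],
  [0, 0, 0, 0, 0, -6, 1],
])

```text
clock: 7.02
tool_pos: [464.6, -418.9, 135.6]
tool_rot: [-0.165, 0.986, -0.0, -0.0]
force: [-0.9, -0.4, -3.0]
gripper_width: 0.181
grasp_force: 58.8
```

>>> arm_command([
  [0, 0, 0, 0, 0, -6, 1],
  [0, 0, 0, 0, 0, -6, 1],
  [0, 0, 0, 0, 0, -6, 1],
  [0, 0, 0, 0, 0, -6, 1],
  [0, 0, 0, 0, 0, -6, 1],
  [0, 0, 0, 0, 0, -6, 1],
  [0, 0, 0, 0, 0, -6, 1],
  [0, 0, 0, 0, 0, -6, 1],
])

```text
clock: 7.68
tool_pos: [464.5, -418.8, 135.0]
tool_rot: [-0.552, 0.834, 0.0, -0.0]
force: [0.1, 1.0, -2.5]
gripper_width: 0.178
grasp_force: 58.8
```

>>> arm_command([
  [0, 0, 0, 0, 0, -6, 1],
  [0, 0, 0, 0, 0, -6, 1],
  [0, 0, 0, 0, 0, -6, 1],
  [0, 0, 0, 0, 0, 0, 1],
])

```text
clock: 8.02
tool_pos: [464.5, -418.8, 134.9]
tool_rot: [-0.675, 0.738, 0.0, -0.0]
force: [0.8, 0.2, -2.7]
gripper_width: 0.18
grasp_force: 58.7
```

>>> arm_command([
  [-25, -2, 0, 0, 0, 0, 1],
  [-38, -2, 0, 0, 0, 0, 1],
  [-38, -2, 0, 0, 0, 0, 1],
  [-38, -2, 0, 0, 0, 0, 1],
  [-38, -2, 0, 0, 0, 0, 1],
  [-38, -2, 0, 0, 0, 0, 1],
  [-38, -2, 0, 0, 0, 0, 1],
  [-38, -2, 0, 0, 0, 0, 1],
])

```text
clock: 8.68
tool_pos: [507.6, -129.0, 135.2]
tool_rot: [-0.672, 0.741, -0.0, 0.0]
force: [1.7, -0.3, -2.8]
gripper_width: 0.18
grasp_force: 58.8
```

>>> arm_command([
  [-38, -2, 0, 0, 0, 0, 1],
  [-38, -2, 0, 0, 0, 0, 1],
  [-20, 0, 20, 0, 0, 0, 1],
  [0, 0, 20, 0, 0, 0, 1],
  [0, 0, 15, 0, 0, 0, 1],
  [0, 0, 0, 0, 0, 0, 1],
  [0, 0, 0, 0, 0, 0, 1],
])

```text
clock: 9.27
tool_pos: [520.1, -35.4, 79.7]
tool_rot: [-0.673, 0.74, 0.001, -0.001]
force: [0.8, 0.3, -2.5]
gripper_width: 0.174
grasp_force: 58.9
```

```bash
python3 - <<'E'
from h import *
np.set_printoptions(precision=3,suppress=True)
s=env.read_state(); print(s["tool_pos"],s["tool_rot"],s["joint_pos"])
c=env.camera("wrist"); save(c,"w3.png"); im=c["pixels"].copy()
O=np.array([566.5,238]); X=np.array([.096,.995]); Y=np.array([-.995,.096])
def S(x,y,z): return proj(c,[*(O+X*x+Y*y),z],s)
print("lip", S(-60,-120,52),S(-60,120,52)); print("deckfront",S(-60,-130,68),S(-60,130,68)); print("bar",S(45,-120,28),S(45,120,28)); print("tubes",S(18,23,14),S(-28,19,14))
for n in("top","scene"):
    c2=env.camera(n); save(c2,n+"3.png")
im=cv2.imread("pics/top3.png"); cv2.imwrite("pics/top3b.png",cv2.resize(im[140:280,140:340],None,fx=4,fy=4,interpolation=cv2.INTER_CUBIC))
E
```

```text
[520.106 -35.443  79.682] [-0.673  0.74   0.001 -0.001] [-0.208  0.44  -0.409  0.723 -0.    -1.683]
lip [np.float64(90.0112043165862), np.float64(523.1064122496823)] [np.float64(410.9693675490296), np.float64(522.4727005873426)]
deckfront [np.float64(63.42309647357865), np.float64(550.981149776242)] [np.float64(434.02424812781965), np.float64(550.1925239222506)]
bar [np.float64(125.09575023743565), np.float64(564.39684160992)] [np.float64(385.84055948988964), np.float64(563.8224877845252)]
tubes [np.float64(280.48237692586355), np.float64(526.6642707853804)] [np.float64(276.160218079086), np.float64(493.71598800620035)]
```

View pics/w3.png

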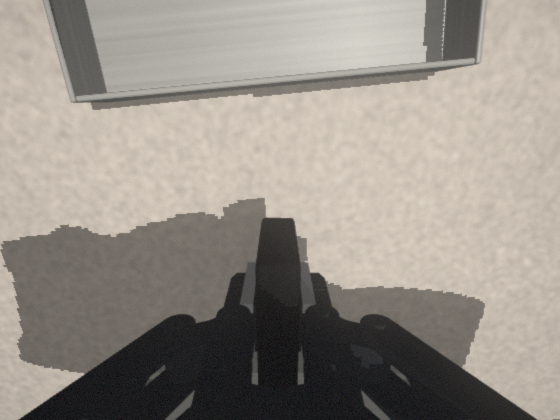

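View pics/top3b.png

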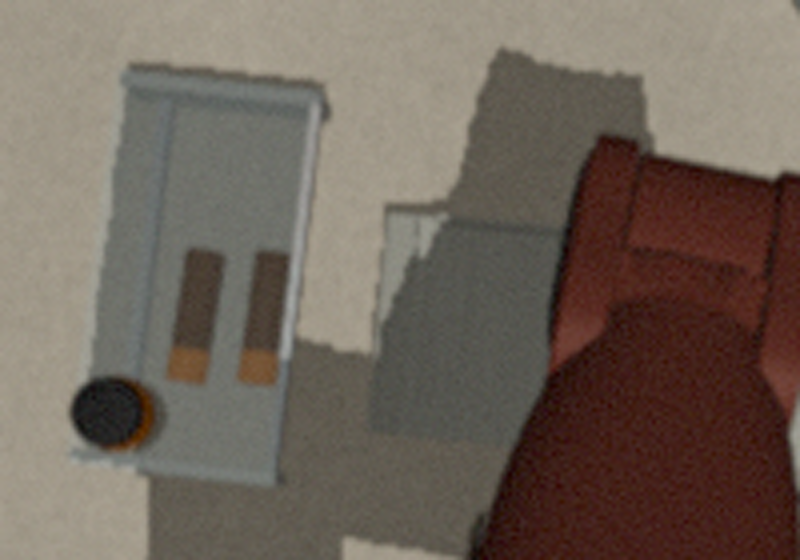

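The top crop (u=140+px/4, v=140+py/4) shows the scoop's front edge at (387,205)–(370,435), aimed at the tubes centred at (197,316) and (262,316). The lip runs (320,100)–(285,380). The wrist camera sees only the tray side from here.

```bash
python3 - <<'E'
from h import *
np.set_printoptions(precision=1,suppress=True)
s=env.read_state(); print(s["tool_pos"])
c=env.camera("top"); q=lambda p,z: at_z(c,(140+p[0]/4,140+p[1]/4),z)[:2]
f1,f2=q((387,205),57),q((370,435),57); print("scoop front",f1,f2,(f1+f2)/2, np.linalg.norm(f1-f2))
e1,e2=q((325,84),68),q((278,482),68); b1,b2=q((127,66),68),q((72,455),68); print("deck front",e1,e2,"back",b1,b2)
v=e1-e2; print("width",np.linalg.norm(v),"ang",np.degrees(np.arctan2(v[1],v[0])))
for z in (0,14): print(z,[q(p,z) for p in((206,248),(186,383),(270,250),(257,383))])
print("bar top", q((168,105),28),q((135,455),28)); print("lip low",q((311,110),52),q((277,478),52))
E
```

```text
[521.6 -36.1  81. ]
scoop front [613.3 125.5] [462.5 135.9] [537.9 130.7] 151.1544185305613
deck front [691.7 165.7] [432.  194.1] back [703.8 295.5] [449.6 327. ]
width 261.1792441556377 ang -6.231023663658277
0 [array([591.7, 253.1]), array([499.5, 265.6]), array([590.3, 209.4]), array([499.4, 217.4])]
14 [array([590.1, 250.9]), array([498.8, 263.2]), array([588.7, 207.6]), array([498.7, 215.5])]
bar top [685.4 275.5] [450.3 294.1]
lip low [677.4 176.5] [434.7 196.7]
```

>>> arm_command([
  [0, 3, 20, 0, 0, 0, 1],
  [0, 0, 20, 0, 0, 0, 1],
  [0, 0, 14, 0, 0, 0, 1],
  [0, 0, 0, 0, 0, 0, 1],
  [0, 0, 0, 0, 0, 0, 1],
])

```text
clock: 9.88
tool_pos: [517.7, -35.5, 26.2]
tool_rot: [-0.673, 0.74, 0.0, -0.0]
force: [1.1, 0.2, -2.9]
gripper_width: 0.18
grasp_force: 59.0
```

>>> arm_command([
  [0, 0, 2, 0, 0, 0, 1],
  [0, 0, 0, 0, 0, 0, 1],
  [0, 0, 0, 0, 0, 0, 1],
])

```text
clock: 10.13
tool_pos: [518.5, -35.5, 24.8]
tool_rot: [-0.673, 0.739, -0.001, 0.0]
force: [-0.1, -0.2, -2.7]
gripper_width: 0.181
grasp_force: 59.0
```

>>> arm_command([
  [0, 0, 2, 0, 0, 0, 1],
  [0, 0, 0, 0, 0, 0, 1],
  [0, 0, 0.5, 0, 0, 0, 1],
  [0, 0, 0, 0, 0, 0, 1],
])

```text
clock: 10.47
tool_pos: [518.5, -35.5, 22.4]
tool_rot: [-0.673, 0.739, -0.001, 0.0]
force: [-2.6, 0.4, 9.9]
gripper_width: 0.179
grasp_force: 61.0
```

>>> arm_command([
  [-6, 0, 0, 0, 0, 0, 1],
  [-10, 0, 0, 0, 0, 0, 1],
  [-10, 0, 0, 0, 0, 0, 1],
  [-10, 0, 0, 0, 0, 0, 1],
  [-8, 0, 0, 0, 0, 0, 1],
  [-5, 0, 0, 0, 0, 0, 1],
  [-5, 0, 0, 0, 0, 0, 1],
  [-5, 0, 0, 0, 0, 0, 1],
])

```text
clock: 11.13
tool_pos: [524.5, 22.6, 22.4]
tool_rot: [-0.673, 0.739, -0.002, 0.0]
force: [-0.2, -7.5, 9.6]
gripper_width: 0.177
grasp_force: 60.4
```

>>> arm_command([
  [-5, 0, 0, 0, 0, 0, 1],
  [-5, 0, 0, 0, 0, 0, 1],
  [-5, 0, 0, 0, 0, 0, 1],
  [-5, 0, 0, 0, 0, 0, 1],
  [-5, 0, 0, 0, 0, 0, 1],
  [-5, 0, 0, 0, 0, 0, 1],
  [-5, 0, 0, 0, 0, 0, 1],
  [-5, 0, 0, 0, 0, 0, 1],
])

```text
clock: 11.8
tool_pos: [528.2, 62.4, 22.4]
tool_rot: [-0.673, 0.74, -0.002, 0.0]
force: [0.3, -6.0, 8.1]
gripper_width: 0.182
grasp_force: 60.5
```

>>> arm_command([
  [-5, 0, 0, 0, 0, 0, 1],
  [-5, 0, 0, 0, 0, 0, 1],
  [-5, 0, 0, 0, 0, 0, 1],
  [-5, 0, 0, 0, 0, 0, 1],
  [-5, 0, 0, 0, 0, 0, 1],
  [-5, 0, 0, 0, 0, 0, 1],
  [-5, 0, 0, 0, 0, 0, 1],
  [0, 0, 0, 0, 0, 0, 1],
])

```text
clock: 12.47
tool_pos: [531.5, 98.1, 22.4]
tool_rot: [-0.673, 0.739, -0.001, 0.001]
force: [1.2, -2.1, 8.4]
gripper_width: 0.178
grasp_force: 60.6
```

```bash
python3 - <<'E'
from h import *
s=env.read_state(); print(s["tool_pos"],s["force"])
c=env.camera("top"); save(c,"t4.png"); im=cv2.imread("pics/t4.png"); c=env.camera("scene"); save(c,"s4.png"); i2=cv2.imread("pics/s4.png")
a=cv2.resize(im[160:270,150:260],(440,440),interpolation=cv2.INTER_CUBIC); b=cv2.resize(i2[150:240,280:370],(440*9//11,)*2,interpolation=cv2.INTER_CUBIC)
b=cv2.copyMakeBorder(b,0,440-b.shape[0],0,0,cv2.BORDER_CONSTANT); cv2.imwrite("pics/m4.png",np.hstack([a,b]))
E
```

```text
[531.45259423  98.1096857   22.42504553] [ 1.22781995 -2.08375346  8.3749912 ]
```

View pics/m4.png

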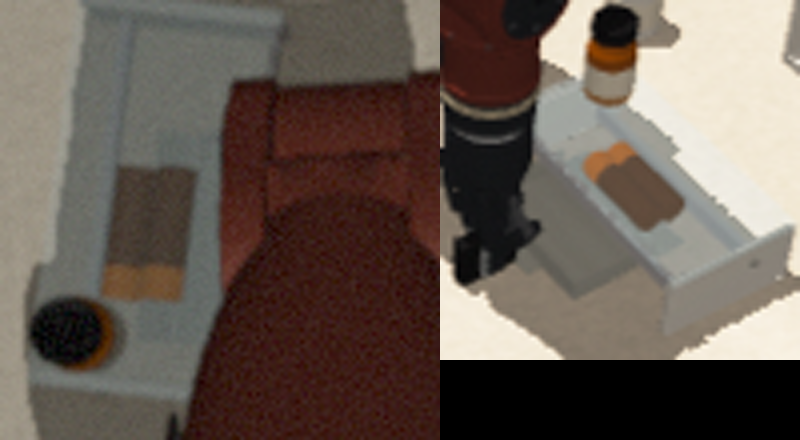

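Both tubes are now side by side against the back bar, and the scoop's front is just reaching under them. I'll continue about 40 mm.

>>> arm_command([
  [-5, 0, 0, 0, 0, 0, 1],
  [-5, 0, 0, 0, 0, 0, 1],
  [-5, 0, 0, 0, 0, 0, 1],
  [-5, 0, 0, 0, 0, 0, 1],
  [-5, 0, 0, 0, 0, 0, 1],
  [0, 0, 0, 0, 0, 0, 1],
])

```text
clock: 13.07
tool_pos: [533.7, 123.0, 22.4]
tool_rot: [-0.673, 0.739, -0.001, 0.001]
force: [0.4, -2.7, 7.9]
gripper_width: 0.176
grasp_force: 60.6
```

>>> arm_command([
  [-4, 0, 0, 0, 0, 0, 1],
  [-4, 0, 0, 0, 0, 0, 1],
  [-4, 0, 0, 0, 0, 0, 1],
  [-4, 0, 0, 0, 0, 0, 1],
  [0, 0, 0, 0, 0, 0, 1],
  [0, 0, 0, 0, 0, 0, 1],
])

```text
clock: 13.57
tool_pos: [535.2, 138.7, 22.4]
tool_rot: [-0.673, 0.739, -0.001, 0.001]
force: [-0.8, -1.9, 7.5]
gripper_width: 0.18
grasp_force: 60.6
```

```bash
python3 - <<'E'
from h import *
s=env.read_state(); print(s["tool_pos"],s["force"])
c=env.camera("top"); save(c,"t5.png"); im=cv2.imread("pics/t5.png"); c=env.camera("scene"); save(c,"s5.png"); i2=cv2.imread("pics/s5.png")
a=cv2.resize(im[160:270,150:260],(440,440),interpolation=cv2.INTER_CUBIC); b=cv2.resize(i2[150:240,280:370],(440*9//11,)*2,interpolation=cv2.INTER_CUBIC)
b=cv2.copyMakeBorder(b,0,440-b.shape[0],0,0,cv2.BORDER_CONSTANT); cv2.imwrite("pics/m5.png",np.hstack([a,b]))
E
```

```text
[535.1984764  138.70663973  22.43735632] [-0.83179975 -1.86514765  7.54397816]
```

View pics/m5.png

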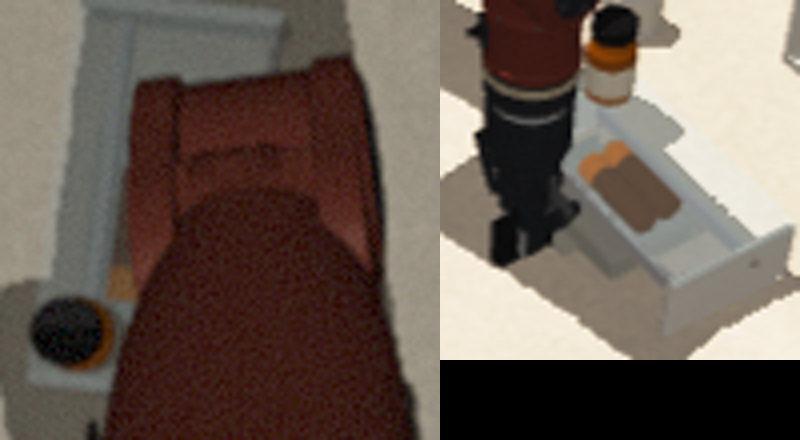

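Both tubes sit on the pan under the deck, caps at (605,155) in the right panel. I'll ease the pressure off, draw back gently, then raise the nose a little.

>>> arm_command([
  [0, 0, -1.5, 0, 0, 0, 1],
  [3, 0, 0, 0, 0, 0, 1],
  [5, 0, 0, 0, 0, 0, 1],
  [7, 0, 0, 0, 0, 0, 1],
  [8, 0, 0, 0, 0, 0, 1],
  [8, 0, 0, 0, 0, 0, 1],
  [8, 0, -1, 0, -1, 0, 1],
  [8, 0, -1, 0, -2, 0, 1],
])

```text
clock: 14.33
tool_pos: [529.5, 91.5, 24.6]
tool_rot: [-0.673, 0.739, 0.018, 0.02]
force: [0.5, 1.2, -4.4]
gripper_width: 0.178
grasp_force: 58.9
```

>>> arm_command([
  [10, 0, 0, 0, 0, 0, 1],
  [12, 0, 0, 0, 0, 0, 1],
  [12, 0, 0, 0, 0, 0, 1],
  [12, 0, 0, 0, 0, 0, 1],
  [12, 0, 0, 0, 0, 0, 1],
  [12, 0, 0, 0, 0, 0, 1],
  [12, 0, 0, 0, 0, 0, 1],
  [12, 0, 0, 0, 0, 0, 1],
])

```text
clock: 15.0
tool_pos: [525.4, 1.1, 23.5]
tool_rot: [-0.674, 0.738, 0.017, 0.026]
force: [2.1, 26.6, 42.6]
gripper_width: 0.184
grasp_force: 65.0
```

```bash
python3 - <<'E'
from h import *
s=env.read_state(); print(s["tool_pos"],s["force"],s["ft_torque"])
c=env.camera("top"); save(c,"t6.png"); im=cv2.imread("pics/t6.png"); c=env.camera("scene"); save(c,"s6.png"); i2=cv2.imread("pics/s6.png")
a=cv2.resize(im[160:270,150:260],(440,440),interpolation=cv2.INTER_CUBIC); b=cv2.resize(i2[160:250,250:340],(440*9//11,)*2,interpolation=cv2.INTER_CUBIC)
b=cv2.copyMakeBorder(b,0,440-b.shape[0],0,0,cv2.BORDER_CONSTANT); cv2.imwrite("pics/m6.png",np.hstack([a,b]))
E
```

```text
[525.43887174   1.12009131  23.52364957] [ 2.13127134 26.55788272 42.59686264] [ 5.23474577 -0.36811225  0.02217908]
```

View pics/m6.png

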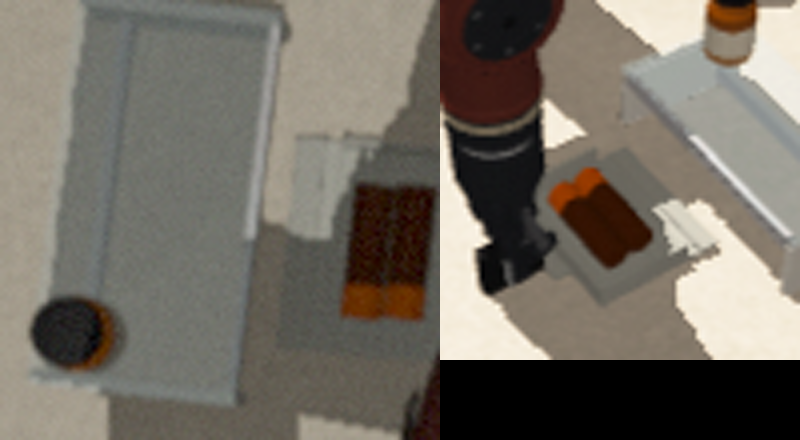

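Both tubes lie on the pan clear of the lip, at right-panel (600,215). The tilt made the retreat press the handle's heel on the bench, so I lift now.

>>> arm_command([
  [0, 0, -8, 0, 0, 0, 1],
  [3, 0, -15, 0, 0, 0, 1],
  [6, 0, -20, 0, 0, 0, 1],
  [10, 0, -20, 0, 0, 0, 1],
  [12, 0, -20, 0, 0, 0, 1],
  [15, 0, -20, 0, 0, 0, 1],
  [18, 0, -20, 0, 0, 0, 1],
  [20, 0, -15, 0, 0, 0, 1],
])

```text
clock: 15.77
tool_pos: [512.1, -93.3, 154.7]
tool_rot: [-0.673, 0.739, 0.017, 0.019]
force: [0.7, 0.1, -4.0]
gripper_width: 0.178
grasp_force: 59.1
```

>>> arm_command([
  [22, 0, 0, 0, 0, 0, 1],
  [22, 0, 0, 0, 0, -2, 1],
  [22, 0, 0, 0, 0, -2, 1],
  [22, 0, 0, 0, 0, -1.4, 1],
  [22, 0, 0, 0, 0, 0, 1],
  [22, 0, 0, 0, 0, 0, 1],
  [22, 0, 0, 0, 0, 0, 1],
  [22, 0, 0, 0, 0, 0, 1],
])

```text
clock: 16.43
tool_pos: [505.6, -269.1, 143.6]
tool_rot: [0.707, -0.707, -0.017, -0.02]
force: [-0.2, 0.3, -2.7]
gripper_width: 0.18
grasp_force: 59.0
```

>>> arm_command([
  [20, -2, -5, 0, 0, 0, 1],
  [18, -2, -5, 0, 0, 0, 1],
  [15, -2, -5, 0, 0, 0, 1],
  [12, -2, -5, 0, 0, 0, 1],
  [8, 0, -2, 0, 0, 0, 1],
  [3, 0, 0, 0, 0, 0, 1],
  [0, 0, 0, 0, 0, 0, 1],
  [0, 0, 0, 0, 0, 0, 1],
])

```text
clock: 17.1
tool_pos: [514.1, -344.0, 161.5]
tool_rot: [0.707, -0.707, -0.017, -0.02]
force: [0.4, 0.5, -4.2]
gripper_width: 0.18
grasp_force: 59.0
```

```bash
python3 - <<'E'
from h import *
np.set_printoptions(precision=3,suppress=True)
s=env.read_state(); print(s["tool_pos"],s["force"],s["ft_torque"],s["joint_pos"])
c=env.camera("top"); save(c,"t7.png"); im=cv2.imread("pics/t7.png"); c=env.camera("scene"); save(c,"s7.png"); i2=cv2.imread("pics/s7.png")
a=cv2.resize(im[160:280,310:430],(400,400),interpolation=cv2.INTER_CUBIC); b=cv2.resize(i2[190:310,130:250],(400,400),interpolation=cv2.INTER_CUBIC)
cv2.imwrite("pics/m7.png",np.hstack([a,b]))
E
```

```text
[ 514.055 -344.008  161.548] [ 0.36   0.453 -4.177] [-0.355  0.014  0.033] [-0.729  0.544  0.013  1.072  0.042 -2.302]
```

View pics/m7.png

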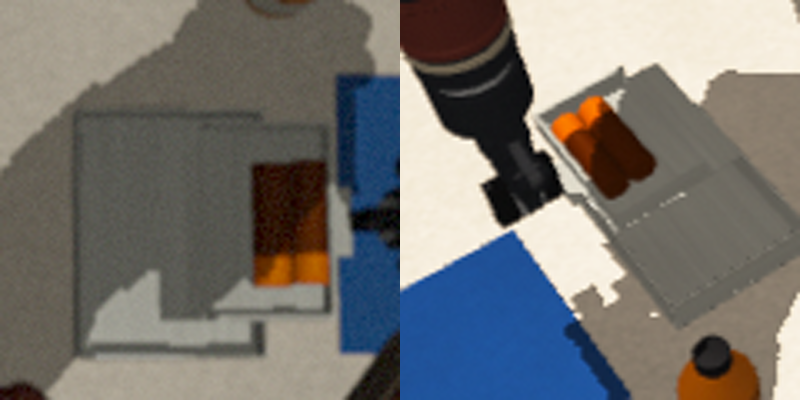

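The scoop is over the tray with both tubes against its rear wall; its front edge is at about mid-tray, left-panel col 200. I lower slightly and tip slowly.

>>> arm_command([
  [0, 0, 7, 0, 2, 0, 1],
  [0, 0, 7, 0, 2, 0, 1],
  [0, 0, 0, 0, 2, 0, 1],
  [0, 0, 0, 0, 2, 0, 1],
  [0, 0, 0, 0, 2, 0, 1],
  [0, 0, 0, 0, 2, 0, 1],
  [0, 0, 0, 0, 3, 0, 1],
  [0, 0, 0, 0, 3, 0, 1],
])

```text
clock: 17.87
tool_pos: [514.6, -343.5, 148.2]
tool_rot: [0.701, -0.701, 0.095, 0.091]
force: [-0.7, -0.4, -3.6]
gripper_width: 0.176
grasp_force: 59.0
```

>>> arm_command([
  [0, 0, 0, 0, 3, 0, 1],
  [0, 0, 0, 0, 3, 0, 1],
  [0, 0, 0, 0, 2, 0, 1],
  [0, 0, 0, 0, 2, 0, 1],
  [0, 0, 0, 0, 2, 0, 1],
  [0, 0, 0, 0, 0, 0, 1],
  [0, 0, 0, 0, 0, 0, 1],
  [0, 0, 0, 0, 0, 0, 1],
])

```text
clock: 18.53
tool_pos: [514.9, -343.8, 148.2]
tool_rot: [-0.688, 0.688, -0.167, -0.163]
force: [-0.1, 0.3, -2.0]
gripper_width: 0.18
grasp_force: 59.1
```

>>> arm_command([
  [0, 0, 0, 0, 2, 0, 1],
  [0, 0, 0, 0, 2, 0, 1],
  [0, 0, 0, 0, 2, 0, 1],
  [0, 0, 0, 0, 2, 0, 1],
  [0, 0, 0, 0, 2, 0, 1],
  [0, 0, 0, 0, 1, 0, 1],
  [0, 0, 0, 0, 0, 0, 1],
  [0, 0, 0, 0, 0, 0, 1],
])

```text
clock: 19.2
tool_pos: [514.8, -344.2, 148.0]
tool_rot: [-0.668, 0.669, -0.232, -0.228]
force: [0.0, -0.2, -2.3]
gripper_width: 0.178
grasp_force: 59.2
```

```bash
python3 - <<'E'
from h import *
np.set_printoptions(precision=3,suppress=True)
s=env.read_state(); print(s["tool_pos"],s["tool_rot"],s["force"],s["ft_torque"],s["joint_pos"])
print("scoop x",-R.from_quat(s["tool_rot"]).as_matrix()[:,0])
c=env.camera("top"); save(c,"t8.png"); im=cv2.imread("pics/t8.png"); c=env.camera("scene"); save(c,"s8.png"); i2=cv2.imread("pics/s8.png")
a=cv2.resize(im[160:280,310:430],(400,400),interpolation=cv2.INTER_CUBIC); b=cv2.resize(i2[190:310,130:250],(400,400),interpolation=cv2.INTER_CUBIC)
cv2.imwrite("pics/m8.png",np.hstack([a,b]))
E
```

```text
[ 514.804 -344.159  147.994] [-0.668  0.669 -0.232 -0.228] [ 0.036 -0.172 -2.293] [ 0.895 -0.028  0.029] [-0.427  0.409 -0.474  0.371 -0.592 -2.094]
scoop x [ 0.002  0.789 -0.615]
```

View pics/m8.png

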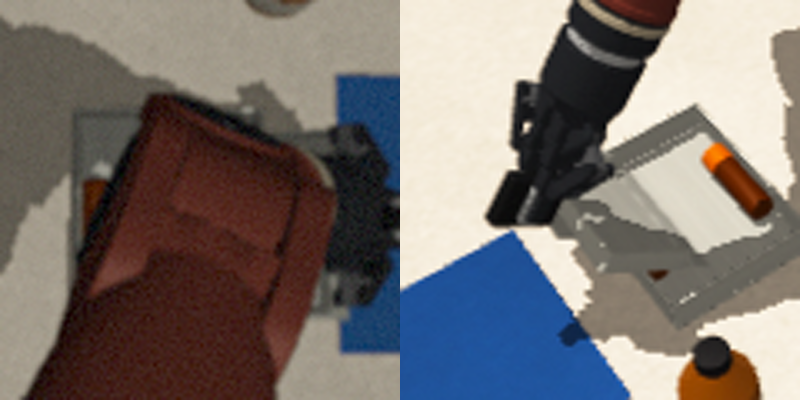

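At 38° tilt, one tube lies by the tray's far wall (right panel (735,180)). The other's end shows beneath the scoop, at (657,272), and the wrist load is down to the scoop alone. I raise straight up and look.

>>> arm_command([
  [4, 0, -5, 0, 0, 0, 1],
  [6, 0, -8, 0, 0, 0, 1],
  [12, 0, -16, 0, 0, 0, 1],
  [12, 0, -16, 0, 0, 0, 1],
  [0, 0, 0, 0, -4, 0, 1],
  [0, 0, 0, 0, -5, 0, 1],
  [0, 0, 0, 0, -5, 0, 1],
  [0, 0, 0, 0, -5, 0, 1],
])

```text
clock: 19.97
tool_pos: [514.9, -343.2, 206.9]
tool_rot: [-0.697, 0.698, -0.119, -0.113]
force: [0.5, -0.9, -3.4]
gripper_width: 0.178
grasp_force: 59.1
```

>>> arm_command([
  [0, 0, 0, 0, -5, 0, 1],
  [0, 0, 0, 0, -5, 0, 1],
  [0, 0, 0, 0, -5, 0, 1],
  [0, 0, 0, 0, -4, 0, 1],
  [20, 0, 0, 0, 0, 0, 1],
  [30, 0, 0, 0, 0, 0, 1],
  [20, 0, 0, 0, 0, 0, 1],
  [0, 0, 0, 0, 0, 0, 1],
])

```text
clock: 20.63
tool_pos: [514.0, -417.8, 205.5]
tool_rot: [-0.706, 0.708, -0.003, 0.001]
force: [-0.1, 0.9, -3.7]
gripper_width: 0.18
grasp_force: 59.1
```

```bash
python3 - <<'E'
from h import *
np.set_printoptions(precision=4,suppress=True)
s=env.read_state(); print(s["tool_pos"],s["tool_rot"],s["force"],s["ft_torque"],s["joint_pos"])
print(R.from_quat(s["tool_rot"]).as_matrix())
c=env.camera("top"); save(c,"t9.png"); im=cv2.imread("pics/t9.png")
for r in env.recognise("tube_a",c)[:4]: print(r,at_z(c,r["uv"],17))
c=env.camera("scene"); save(c,"s9.png"); i2=cv2.imread("pics/s9.png")
for r in env.recognise("tube_a",c)[:4]: print(r,at_z(c,r["uv"],17))
a=cv2.resize(im[160:280,310:430],(400,400),interpolation=cv2.INTER_CUBIC); b=cv2.resize(i2[190:310,130:250],(400,400),interpolation=cv2.INTER_CUBIC)
cv2.imwrite("pics/m9.png",np.hstack([a,b]))
E
```

```text
[ 513.9782 -417.8202  205.4829] [-0.7062  0.708  -0.0034  0.0008] [-0.0662  0.9232 -3.6631] [-0.091   0.1202  0.0098] [-0.7936  0.5726  0.1818  1.1733  0.0016 -2.3618]
[[-0.0026 -1.      0.0059]
 [-1.      0.0025 -0.0037]
 [ 0.0037 -0.0059 -1.    ]]
{'uv': [385.3, 231.9], 'score': 0.73} [ 508.0841 -271.1086   17.    ]
{'uv': [342.3, 229.0], 'score': 0.67} [ 516.0738 -155.6982   17.    ]
{'uv': [229.4, 244.1], 'score': 0.69} [ 509.7144 -146.1367   17.    ]
{'uv': [204.0, 258.9], 'score': 0.67} [ 509.7223 -243.0878   17.    ]
{'uv': [269.3, 296.9], 'score': 0.52} [ 750.2813 -164.3476   17.    ]
```

View pics/m9.png

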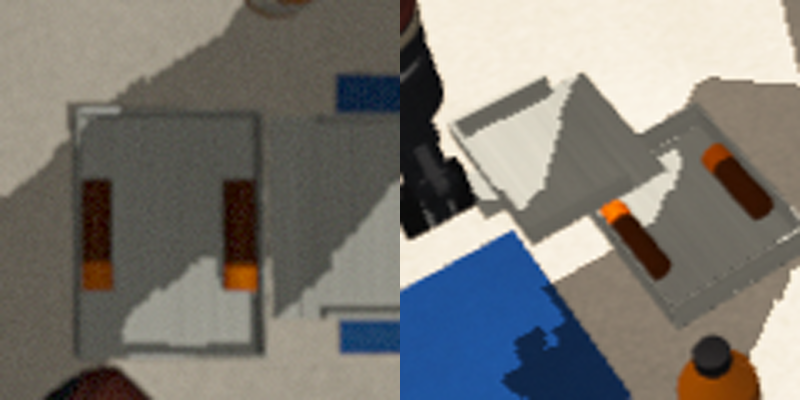

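Both tubes rest in the tray, one along each long wall (left panel cols 97 and 240). Next I turn the scoop back and return it to the recorded pick pose (465,−419,25).

>>> arm_command([
  [0, 17, 0, 0, 0, 6, 1],
  [0, 0, 0, 0, 0, 6, 1],
  [0, 0, 0, 0, 0, 6, 1],
  [0, 0, 0, 0, 0, 6, 1],
  [0, 0, 0, 0, 0, 6, 1],
  [0, 0, 0, 0, 0, 6, 1],
  [0, 0, 0, 0, 0, 6, 1],
  [0, 0, 0, 0, 0, 6, 1],
])

```text
clock: 21.5
tool_pos: [497.7, -412.1, 205.0]
tool_rot: [-0.357, 0.934, -0.001, 0.002]
force: [0.3, 0.7, -3.5]
gripper_width: 0.177
grasp_force: 59.3
```

>>> arm_command([
  [0, 0, 0, 0, 0, 6, 1],
  [0, 0, 0, 0, 0, 6, 1],
  [0, 0, 0, 0, 0, 6, 1],
  [0, 0, 0, 0, 0, 6, 1],
  [0, 0, 0, 0, 0, 6, 1],
  [0, 0, 0, 0, 0, 6, 1],
  [0, 0, 0, 0, 0, 6, 1],
  [0, 0, 0, 0, 0, 2.2, 1],
])

```text
clock: 22.17
tool_pos: [497.6, -412.0, 205.0]
tool_rot: [0.021, 1.0, -0.0, 0.002]
force: [0.5, 1.0, -3.0]
gripper_width: 0.178
grasp_force: 59.3
```

>>> arm_command([
  [16, -4, 20, 0, 0, 0, 1],
  [16, -5, 30, 0, 0, 0, 1],
  [0, 0, 30, 0, 0, 0, 1],
  [0, 0, 30, 0, 0, 0, 1],
  [0, 0, 25, 0, 0, 0, 1],
  [0, 0, 20, 0, 0, 0, 1],
  [0, 0, 0, 0, 0, 0, 1],
  [0, 0, 0, 0, 0, 0, 1],
])

```text
clock: 22.83
tool_pos: [465.7, -419.8, 49.2]
tool_rot: [0.018, 1.0, 0.001, 0.002]
force: [0.6, -0.1, -2.3]
gripper_width: 0.185
grasp_force: 59.3
```

```bash
python3 - <<'E'
from h import *
np.set_printoptions(precision=1,suppress=True)
s=env.read_state(); print(s["tool_pos"],s["tool_rot"],s["ft_torque"])
c=env.camera("top"); save(c,"t10.png"); im=c["pixels"].astype(int)
for n,x in (("t2",cv2.imread("pics/t2.png")[:,:,::-1].astype(int)),("now",im)):
    m=((x[:,:,2]-x[:,:,0])>40).astype(np.uint8); m[:,:395]=0; m[:,475:]=0; m[:175]=0; m[275:]=0
    p=np.argwhere(m); print(n,p.min(0),p.max(0),[(r,np.flatnonzero(m[r])[:1],np.flatnonzero(m[r])[-1:]) for r in (184,190,205,220,235,262)])
for r in env.recognise("scoop_pan",c)[:2]: print(r["uv"],r["score"],at_z(c,r["uv"],30))
E
```

```text
[ 465.7 -419.8   49.2] [0. 1. 0. 0.] [ 0.   0.1 -0. ]
t2 [183 412] [266 469] [(184, array([412]), array([469])), (190, array([412]), array([469])), (205, array([412]), array([412])), (220, array([], dtype=int64), array([], dtype=int64)), (235, array([413]), array([429])), (262, array([412]), array([460]))]
now [183 412] [265 468] [(184, array([412]), array([468])), (190, array([412]), array([415])), (205, array([412]), array([414])), (220, array([412]), array([415])), (235, array([412]), array([431])), (262, array([412]), array([465]))]
[442.9, 208.7] 0.68 [ 569.1 -423.5   30. ]
```

>>> arm_command([
  [0, 0, 10, 0, 0, 0, 1],
  [0, 0, 10, 0, 0, 0, 1],
  [0, 0, 2, 0, 0, 0, 1],
  [0, 0, 1, 0, 0, 0, 1],
  [0, 0, 0.5, 0, 0, 0, 1],
  [0, 0, 0, 0, 0, 0, 1],
])

```text
clock: 23.43
tool_pos: [466.1, -421.2, 25.8]
tool_rot: [0.019, 1.0, -0.0, 0.003]
force: [0.9, 1.0, -2.6]
gripper_width: 0.179
grasp_force: 59.4
```

>>> arm_command([
  [0, 0, 0.7, 0, 0, 0, 1],
  [0, 0, 0, 0, 0, 0, 1],
  [0, 0, 0.3, 0, 0, 0, 1],
  [0, 0, 0, 0, 0, 0, 1],
])

```text
clock: 23.77
tool_pos: [466.2, -421.3, 25.4]
tool_rot: [0.019, 1.0, -0.0, 0.003]
force: [-2.2, 1.6, 4.2]
gripper_width: 0.183
grasp_force: 60.5
```

Contact with the pad. I release and then rise straight up.

>>> arm_command([
  [0, 0, 0, 0, 0, 0, 0.5],
  [0, 0, 0, 0, 0, 0, 0],
  [0, 0, 0, 0, 0, 0, 0],
  [0, 0, 0, 0, 0, 0, 0],
  [0, 0, 0, 0, 0, 0, 0],
  [0, 0, 0, 0, 0, 0, 0],
  [0, 0, 0, 0, 0, 0, 0],
  [0, 0, 0, 0, 0, 0, 0],
])

```text
clock: 24.43
tool_pos: [466.0, -421.1, 24.7]
tool_rot: [0.019, 1.0, -0.0, 0.002]
force: [-0.1, -0.4, 0.3]
gripper_width: 1.001
grasp_force: 0.0
```

>>> arm_command([
  [0, 0, 0, 0, 0, 0, 0],
  [0, 0, -5, 0, 0, 0, 0],
  [0, 0, -15, 0, 0, 0, 0],
  [0, 0, -30, 0, 0, 0, 0],
  [0, 0, -40, 0, 0, 0, 0],
  [0, 0, -40, 0, 0, 0, 0],
  [0, 0, -30, 0, 0, 0, 0],
  [0, 0, 0, 0, 0, 0, 0],
])

```text
clock: 25.1
tool_pos: [467.5, -423.6, 192.3]
tool_rot: [0.019, 1.0, -0.004, 0.006]
force: [1.2, -0.4, -0.5]
gripper_width: 1.001
grasp_force: 0.0
```

```bash
python3 - <<'E'
from h import *
np.set_printoptions(precision=1,suppress=True)
s=env.read_state(); print(s["tool_pos"],s["force"],s["gripper_width"])
c=env.camera("wrist"); save(c,"w11.png")
for k,z in (("scoop_pan",10),("tube_a",17),("pad",3)):
    for r in env.recognise(k,c)[:2]: print("w",k,r["uv"],round(r["score"],2),at_z(c,r["uv"],z,s))
# dark handle mask and pad (blue) extents
x=c["pixels"].astype(int); m=((x.max(2)<70)).astype(np.uint8); m[300:]=0
n,l,st,ce=cv2.connectedComponentsWithStats(m)
for k in np.argsort(-st[1:,4])[:4]+1: print("dark",st[k],ce[k],at_z(c,ce[k],50,s))
c=env.camera("top"); save(c,"t11.png")
for k,z in (("scoop_pan",10),("tube_a",17)):
    for r in env.recognise(k,c)[:3]: print("t",k,r["uv"],round(r["score"],2),at_z(c,r["uv"],z))
E
```

```text
[ 467.5 -423.6  192.3] [ 1.2 -0.4 -0.5] 1.001159628890769
w scoop_pan [282.2, 271.9] 0.75 [ 560.9 -422.2   10. ]
w tube_a [553.9, 241.3] 0.97 [ 531.2 -147.3   17. ]
w tube_a [453.2, 229.1] 0.7 [ 514.3 -250.2   17. ]
w pad [272.1, 182.0] 0.79 [ 463.2 -429.     3. ]
dark [  76  221   80   79 3055] [107.7 266.2] [ 526.5 -584.3   50. ]
dark [ 273  156   19   76 1318] [281.6 193.5] [ 461.8 -419.8   50. ]
dark [ 538  202   22   70 1040] [551.1 241. ] [ 514.7 -179.3   50. ]
dark [437 227  24  47 534] [448.3 255.2] [ 525.8 -269.3   50. ]
t scoop_pan [442.4, 209.9] 0.94 [ 567.9 -428.6   10. ]
t tube_a [384.5, 230.3] 0.67 [ 512.4 -269.    17. ]
t tube_a [341.1, 231.1] 0.62 [ 510.4 -152.4   17. ]
t tube_a [192.5, 203.6] 0.41 [585.4 247.7  17. ]
```

```bash
python3 -c "
from workcell import env; print(env.job_done())"
```

```text
the job is handed in; nothing more can be done
None
```

The job is handed in: by camera both tubes rest in the tray, the scoop lies released on its pad where it started, and the gripper is clear; I viewed 13 pictures, over the limit of 10, and no verdict was returned.

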